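Set the iris lever of the slide inspection light

ROBOT

A 6-joint arm with a two-finger parallel gripper is mounted at the origin on the work surface. World frame = base frame: x ahead of the robot, y to its left, z up, the work surface at z = 0. Lengths are in mm, angles in rad, forces in N, time in s.
With the tool pointing down it reaches from about 300 to 775 mm from the base axis. Payload 14.6 kg.
Tool frame: the origin (TCP) lies midway between the tips of the shut fingers; the grasp point (between the pads) lies 19 mm behind it (manip.grip_depth is the distance from the TCP to the grasp point, in mm); x points along the fingers, y is the direction in which the jaws open and shut, and the axes are right-handed (so a half turn about x gives the same grasp; the last joint's range is limited). The gripper opens to 94 mm and grips with 3 to 60 N. Pads are 16 mm wide; open, the fingers measure 119 mm over their backs; the gripper's body (75 mm by 177 mm) begins 78 mm behind the grasp point.
Start: joints at [-1.295, 0.3, 1.521, -0, 1.321, -0.067], TCP at [184.862, -517.992, 205.446] pointing down, gripper open.
Joint ranges: [-3.03, 3.03], [-0.79, 2.21], [0.23, 2.52], [-1.04, 4.18], [0, 3.07], [-2.55, 2.55]. Speed limits (rad/s): [2.22, 2.22, 2.57, 3.14, 3.14, 3.14].

INTERFACE

Orientations are given as [roll, pitch, yaw] about the fixed x, y, z axes, in that order (R = Rz(yaw) Ry(pitch) Rx(roll)).
In Python, from cell import readout, cams, ticket, manip gives the robot as it stands. The module is installed in compiled form; this text tells all that it offers.
- The arm moves only by the tool apply_moves, never from a script. Its argument "plan" is one flat list of numbers, 7 for each row, row after row: the turn, a rotation vector about the tool's x, y, z in rad, then the shift along the tool's x, y, z in m, then the opening in per cent of the stroke, from 0 (shut) to 100 (fully open). In form: [wx, wy, wz, x, y, z, fingers, wx, wy, wz, x, y, z, fingers, ...]. A call has 1 to 5 rows; each row shifts and turns the commanded pose from where the row before left it, along the tool's axes as they then stand; what a row does not reach is not made up. A row lasts 1/8 s, in which the tool goes at most 62.5 mm and 10.7 degrees, less where a joint would pass 70% of its speed; a pose out of reach is approached as far as the arm can. A call with a gripper value outside its range is refused whole. The fingers move at their own pace and stop on an object; "force" is the grip in N (left out, the last holds). Time passes only in rows, so rows that do not move let the fingers close. It gives the time, the measured TCP pose, the force and the opening at its end, in the units of the state.
- readout.read_state(): the state, without advancing time (a new reading comes with each control period).
- cams.camera(name): name is "scene" or "top" or "wrist"; returns a dict with "image" (420x560x3 uint8, red, green, blue), "fovy" (degrees; the focal length in pixels is half the picture's height over the tangent of half this angle, whatever the lens; pixels are square), "cx", "cy" (the principal point, pixels), "D" ([k1, k2, p1, p2, k3] as OpenCV has them; the pictures are not rectified), "position" and "orientation" of the camera in the world; the wrist camera has in their place "T_tool_cam" (4x4, takes a point from camera to tool coordinates, whose origin is the TCP and whose axes are the tool frame's). Camera axes: x right, y down, z forward; pixel columns grow to the right and rows downward; lengths in mm; the calibration is good to about 2 mm. A picture is of the moment at which its call begins: read the wrist's pose just before it. There is no depth.
- ticket.sign_off(): hands the job in, once; it reports no verdict.
The state is a dict: "clock": time; "joints": joint angles; "qd": joint speeds; "effort": joint torques, N m; "eef_pos": TCP position; "eef_rot": TCP orientation; "wrist_force": force on the tool from outside, world axes, zero at the start; "moment": the same for the moment, N m; "finger_gap": finger opening in mm.
Only numpy, scipy, OpenCV 4.12 (cv2) and the standard library are available. Lean on these libraries where they do the work, as an engineer would, in place of code of your own. Each camera call takes 0.05 s, during which the arm holds its last target.

TASK

Get the inspection light ready for looking at a slide: first press the green lamp button on the white light stand fully down with a fingertip, then push the yellow peg of the iris lever around its arc until the lever's tip points at the red dot (not the blue one), and leave it there. Push gently with the outside of the fingers, never gripping the peg, and leave everything else on the bench where it stands.

Things in the scene. Friction and masses are not known exactly. Their poses are not given: they have to be found in the camera images.
- light_stand: White slide inspection light, fixed to the bench, 240 (its x) by 350 (its y) by 60 mm high with a flat top deck. Origin on the bench directly under the iris axis; the housing spans x -120..120 and y -210..140 mm about it. A bright round window (radius 34 mm, 14.5 mm above the deck) lies at the axis, inside the black iris ring. Black scale ticks are printed on the deck around the lever's arc
- iris_axis (a point): The vertical axis of the iris ring, at deck height (60 mm above the bench)
- iris (a joint): Angle of the iris ring (black, radius 54 mm, 12 mm high, on the deck) in rad: 0 when the lever points along the stand's +x, positive anticlockwise seen from above, stops at -2.2 and 2.2. A stiff turning ring that stays where it is left; pushing the peg sideways takes about 1 to 2 N. It starts within 0.35 of 0
- lever_tip (a point): The pointed tip of the steel iris lever (12 mm wide, its top 10 mm above the deck), 87 mm from the axis and 7 mm above the deck; its x axis points outward along the lever. The tip points at a dot when the line from the axis through the tip passes over the dot
- lever_peg (a point): Centre of the top face of the upright yellow peg on the lever: 12 mm diameter, its top 45 mm above the deck, the lever's top at its foot 10 mm above the deck, 73 mm from the axis
- lamp_button_top (a point): Centre of the top of the round green lamp button (28 mm diameter, its top 22 mm above the deck at rest) in its grey housing (44 mm diameter, 12 mm high) on the deck, 150 mm from the iris axis towards the stand's -y
- lamp_button (a joint): Travel of the lamp button in m, 0 at rest, pressed down 0.006 against a spring (5 N when fully down); it springs back when let go
- red_dot: Flat red dot, 14 mm diameter, 1 mm thick, stuck to the deck about 108 to 112 mm from the iris axis: the wanted setting. It is on one side of the lever's arc, 1.25 to 1.9 rad from the stand's +x; which side changes from run to run. Origin at its centre on the deck
- blue_dot: Flat blue dot of the same size on the other side of the arc: another setting, not wanted now
- dropper_bottle: Loose amber dropper bottle, 26 mm diameter, 50 mm high, standing on the deck near its corner at the stand's -x, +y; origin under its centre; leave it alone
- slide_mailer: Loose blue slide box, 32 by 84 by 16 mm, lying on the deck at the stand's -x, -y corner; origin under its centre; leave it alone
- forceps: Loose steel forceps, 140 mm long, 6 mm thick, lying on the bench; leave alone
- stain_jar: Loose glass jar with white cap, 64 mm diameter, 90 mm high, origin under its centre; leave alone
- sharps_tub: Loose yellow open tub, 110 mm across the rim, 120 mm high, origin under its centre; leave alone
- slide_rack: Loose white tray of slides, 90 by 140 by 35 mm, origin under its centre; leave alone

How it is judged (in metres and radians):
On the way, in this order (a step that is already met when the one before it is completed fails the run):
1. the lamp button is pressed down (at least 4.5 mm of its 6 mm) (value of joint lamp_button above 0.0045 m), for 0.05 s.
2. the iris lever rests pointing at the red dot (y of red_dot in the frame of lever_tip between -0.007 and 0.007 m and x of red_dot in the frame of lever_tip above 0 m and velocity of joint iris between -0.02 and 0.02 rad/s), for 0.3 s.
At the end, for the whole second after the job is handed in: The lever is at rest and the line from the iris axis through its tip passes within 7 mm of the red dot's centre (over the dot); the lamp button has been let go (all of step 2 and value of joint lamp_button below 0.002 m); the robot touches nothing.
It fails at once if the iris lever or ring is gripped or shoved hard (more than 15 N from the fingers) (contact force between the fingers and iris above 15 N).
It fails at once if another thing on the bench or on the stand is moved or lifted by more than 20 mm (distance of any of dropper_bottle, slide_mailer, forceps, stain_jar, sharps_tub, slide_rack from where it was at the start of the episode above 0.02 m).
It also fails if it takes over 51 s, if anything falls off the work surface, if the arm or the gripper's body presses on something with over 40 N, if the wrist force passes 120 N, or if a joint passes its speed limit or range.

## Working session

There is one attempt and no reset: what is moved stays moved. The work goes in short steps, Python scripts to look and compute and a tool call to move; the robot and the scene stay as the last step left them, time stands still between calls to the robot, and variables do not carry over. Pictures are saved under pics/ and viewed, and the job is handed in when it is done.

Besides the shell and the picture viewer there is one more tool, called after ">>>" by a JSON object that holds its "fn" and its "kwargs", one argument or row to a line. apply_moves: Moves the arm, as the interface text tells. Its arguments: {"type":"object","properties":{"plan":{"type":"array","items":{"type":"number"}},"force":{"type":"number"}},"required":["plan"]}

```bash
mkdir -p pics; cat > h.py <<'E'
import numpy as np, cv2
from scipy.spatial.transform import Rotation as R
from cell import readout, cams, ticket, manip
def snap(n,f):
    s=readout.read_state(); c=cams.camera(n); cv2.imwrite('pics/'+f,c['image'][:,:,::-1].copy())
    np.save('pics/'+f+'.npy',{'c':c,'s':s},allow_pickle=True); return c,s
E
python3 - <<'E'
from h import *
for n in ['scene','top','wrist']:
    c,s=snap(n,n+'1.png'); print(n,{k:v for k,v in c.items() if k!='image'})
print(s)
E
```

```text
scene {'fovy': 48.24236933052418, 'cx': 280.05345513724217, 'cy': 210.96723922234406, 'D': array([-0.01920228,  0.        ,  0.        ,  0.        ,  0.        ]), 'position': array([1195.48087052,  651.52066735, 1107.97673662]), 'orientation': array([-2.37359095, -0.01359164,  2.35185688])}
top {'fovy': 49.56550395110685, 'cx': 275.4517021058497, 'cy': 205.76043360142438, 'D': array([0.04946873, 0.        , 0.        , 0.        , 0.        ]), 'position': array([ 226.41518545,   -8.98576425, 1458.79079296]), 'orientation': array([-2.94993997, -0.00919452, -1.56425197])}
wrist {'fovy': 60.544658654098065, 'cx': 283.9764503733468, 'cy': 211.74547702301533, 'D': array([-0.0828989,  0.       ,  0.       ,  0.       ,  0.       ]), 'T_tool_cam': array([[-8.80105132e-05, -2.88654378e-01,  9.57433362e-01,
        -1.78604427e+02],
       [ 9.99999928e-01, -3.77692539e-04, -2.19462773e-05,
         3.25056379e-01],
       [ 3.67950327e-04,  9.57433291e-01,  2.88654391e-01,
        -8.37855757e+01],
       [ 0.00000000e+00,  0.00000000e+00,  0.00000000e+00,
         1.00000000e+00]])}
{'clock': 0.1, 'joints': array([-1.29459652e+00,  3.00407756e-01,  1.52150312e+00, -3.11554817e-05,
        1.32068583e+00, -6.66136355e-02]), 'qd': array([ 0.00069961, -0.00259921, -0.00282832,  0.00036838,  0.00091569,
        0.00179134]), 'effort': array([ 5.12669612e-04, -5.32643187e+01, -3.53284550e+01,  7.08756829e-02,
        2.34775501e-02, -4.04637638e-05]), 'eef_pos': array([ 184.79665845, -517.78524905,  204.95405194]), 'eef_rot': array([-1.60736249,  1.56979182,  1.87705133]), 'wrist_force': array([ 0.36830136,  0.00573535, -0.25327638]), 'moment': array([-0.02112657, -0.01899418,  0.00167002]), 'finger_gap': 94.12883885630751}
```

View pics/top1.png

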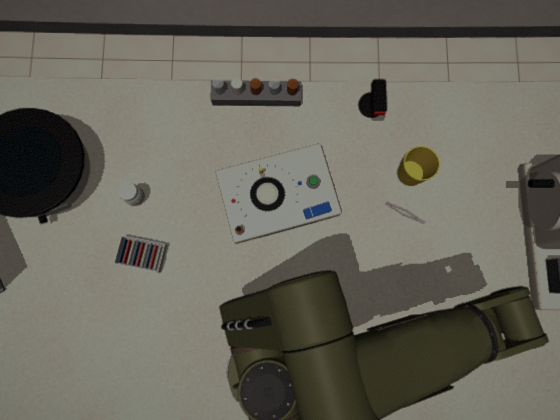

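View pics/scene1.png

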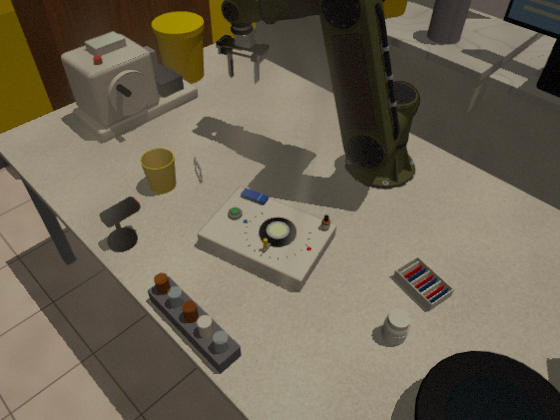

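View pics/wrist1.png

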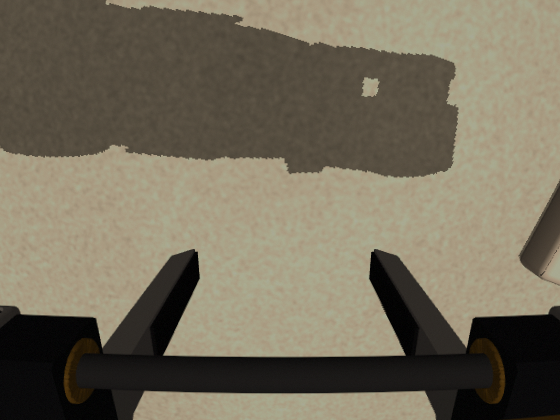

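The stand is at about px (275,193) in the top view. The red dot is at (234,200), the blue dot at (300,183), the button at (313,181) and the peg near (262,170). Next I'll enlarge that area.

```bash
python3 - <<'E'
import cv2
a=cv2.imread('pics/top1.png')[140:250,205:350]
cv2.imwrite('pics/topc.png',cv2.resize(a,None,fx=5.4,fy=5.4,interpolation=cv2.INTER_CUBIC))
a=cv2.imread('pics/scene1.png')[180:300,190:345]
cv2.imwrite('pics/scenec.png',cv2.resize(a,None,fx=5,fy=5,interpolation=cv2.INTER_CUBIC))
E
```

```text
(no output)
```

View pics/topc.png

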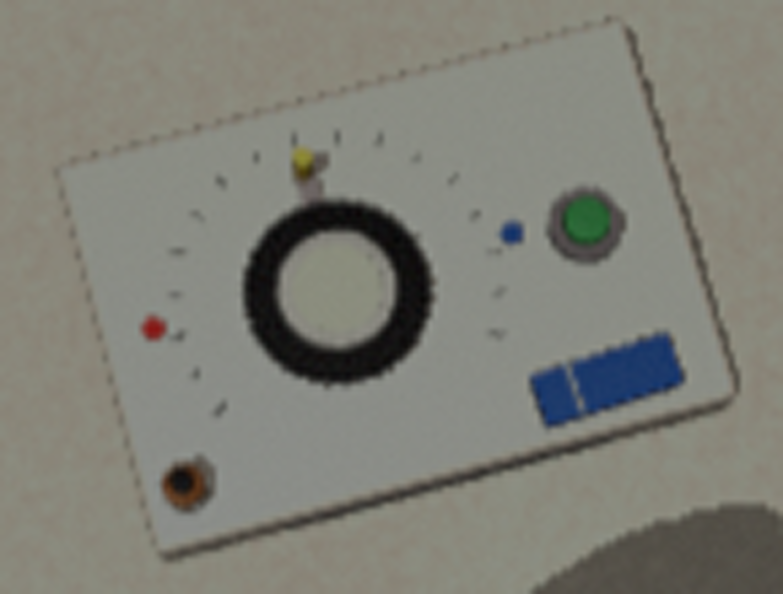

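View pics/scenec.png

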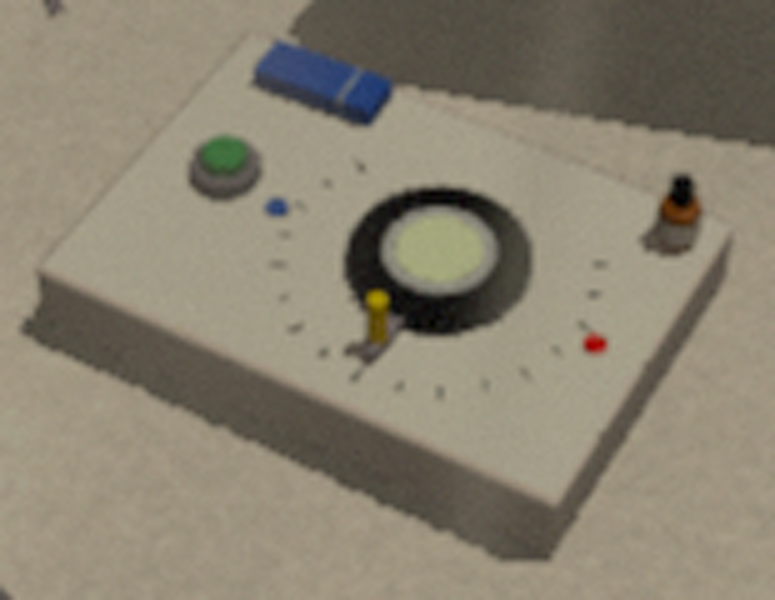

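```bash
cat >> h.py <<'E'
def K(c):
    f=210/np.tan(np.radians(c['fovy']/2)); return np.array([[f,0,c['cx']],[0,f,c['cy']],[0,0,1.]])
def campose(c,s):
    if 'T_tool_cam' in c:
        T=np.eye(4);T[:3,:3]=R.from_euler('xyz',s['eef_rot']).as_matrix();T[:3,3]=s['eef_pos'];T=T@c['T_tool_cam'];return T[:3,:3],T[:3,3]
    return R.from_euler('xyz',c['orientation']).as_matrix(),np.array(c['position'])
def px2w(c,s,uv,z):
    Rm,p=campose(c,s); u=cv2.undistortPoints(np.array([[uv]],float),K(c),c['D'])[0,0]
    d=Rm@np.array([u[0],u[1],1]); return p+d*(z-p[2])/d[2]
def w2px(c,s,P):
    Rm,p=campose(c,s); return cv2.projectPoints((Rm.T@(np.array(P,float)-p)).reshape(1,1,3),np.zeros(3),np.zeros(3),K(c),c['D'])[0].ravel()
def load(f):
    d=np.load('pics/'+f+'.npy',allow_pickle=True).item(); return d['c'],d['s']
E
python3 - <<'E'
from h import *
T=dict(window=(337,289,74.5),peg=(303,160,105),red=(153,328,61),blue=(511,233,61),button=(586,220,82),c1=(58,170,60),c2=(622,20,60),c3=(735,395,60),c4=(165,552,60),ring=(338,291,72),mail=(608,380,76),bot=(183,482,110))
S=dict(window=(441,250,74.5),peg=(377,298,105),red=(595,343,61),blue=(277,207,61),button=(225,153,82),c1=(555,502,60),c2=(40,272,60),c4=(733,235,60))
for n,D,f,s0,ox,oy in (('top',T,'top1.png',5.4,205,140),('scene',S,'scene1.png',5,190,180)):
    c,s=load(f); W={k:px2w(c,s,((u+.5)/s0-.5+ox,(v+.5)/s0-.5+oy),z) for k,(u,v,z) in D.items()}
    print(n); 
    for k,w in W.items(): print(k,w.round(1), 'r',np.linalg.norm((w-W['window'])[:2]).round(1),'ang',np.degrees(np.arctan2(*(w-W['window'])[[1,0]])).round(1))
E
```

```text
top
window [535.    6.6  74.5] r 0.0 ang 0.0
peg [603.4  26.4 105. ] r 71.1 ang 16.1
red [513.9 113.3  61. ] r 108.7 ang 101.2
blue [572.5 -94.7  61. ] r 108.1 ang -69.7
button [ 575.4 -136.8   82. ] r 149.0 ang -74.3
c1 [608.4 171.4  60. ] r 180.3 ang 66.0
c2 [ 703.8 -161.3   60. ] r 238.1 ang -44.9
c3 [ 477.4 -224.1   60. ] r 237.8 ang -104.0
c4 [383.7 103.4  60. ] r 179.6 ang 147.4
ring [534.4   6.1  72. ] r 0.8 ang -137.9
mail [ 482.6 -149.1   76. ] r 164.3 ang -108.6
bot [417.   90.3 110. ] r 144.7 ang 144.7
scene
window [535.7   7.9  74.5] r 0.0 ang 0.0
peg [606.4  27.1 105. ] r 73.2 ang 15.3
red [514.6 112.6  61. ] r 106.9 ang 101.4
blue [573.3 -95.1  61. ] r 109.7 ang -69.9
button [ 578.2 -135.4   82. ] r 149.5 ang -73.5
c1 [612.3 172.2  60. ] r 181.3 ang 65.0
c2 [ 707.9 -155.3   60. ] r 237.2 ang -43.5
c4 [392.3 113.9  60. ] r 178.4 ang 143.5
```

```bash
cat >> h.py <<'E'
def delta(goal,yaw=None,s=None):
    s=s or readout.read_state(); Rm=R.from_euler('xyz',s['eef_rot']).as_matrix()
    print('pos',s['eef_pos'].round(1),'toolx',Rm[:,0].round(3),'y',Rm[:,1].round(3),'z',Rm[:,2].round(3),'gap',s['finger_gap'].__round__(1),'F',s['wrist_force'].round(2),'t',s['clock'],'q',s['joints'].round(3))
    if goal is not None: print('shift tool m',(Rm.T@(np.array(goal)-s['eef_pos'])/1000).round(4), 'jaw yaw',np.degrees(np.arctan2(Rm[1,1],Rm[0,1])).round(2))
E
python3 - <<'E'
from h import *
delta([576.5,-136,130])
E
```

```text
pos [ 184.8 -517.8  205. ] toolx [-0.     0.001 -1.   ] y [ 0.336 -0.942 -0.001] z [-0.942 -0.336 -0.   ] gap 93.9 F [-0.95 -0.34  0.54] t 0.15 q [-1.295  0.3    1.521 -0.     1.321 -0.067]
shift tool m [ 0.0752 -0.2279 -0.4972] jaw yaw -70.36
```

>>> {"fn": "apply_moves", "kwargs": {
  "plan": [0,0,0,0,-0.0228,-0.0497,0,0,0,0,0,-0.0228,-0.0497,0,0,0,0,0,-0.0228,-0.0497,0,0,0,0,0,-0.0228,-0.0497,0,0,0,0,0,-0.0228,-0.0497,0],
  "force": 10
}}

```text
clock: 0.78
eef_pos: [381.6, -325.6, 205.4]
eef_rot: [-1.177, 1.571, 2.308]
wrist_force: [1.1, -0.7, -0.3]
finger_gap: 47.6
```

>>> {"fn": "apply_moves", "kwargs": {
  "plan": [0,0,0,0,-0.0228,-0.0497,0,0,0,0,0,-0.0228,-0.0497,0,0,0,0,0,-0.0228,-0.0497,0,0,0,0,0.03,-0.0228,-0.0497,0,0,0,0,0.03,-0.0228,-0.0497,0]
}}

```text
clock: 1.4
eef_pos: [577.4, -134.7, 144.7]
eef_rot: [2.38, 1.57, -0.419]
wrist_force: [0.8, -1.0, -0.4]
finger_gap: 0.8
```

```bash
python3 - <<'E'
from h import *
delta([576.5,-136,130]); c,s=snap('wrist','w2.png'); snap('top','top2.png');delta([576.5,-136,130])
for P in ([576.5,-136,82],[535.3,7.2,74.5],[605,27,105],[514,113,61]): print(w2px(c,s,P))
E
```

```text
pos [ 577.4 -134.7  144.7] toolx [ 0. -0. -1.] y [ 0.336 -0.942  0.   ] z [-0.942 -0.336 -0.   ] gap 0.8 F [ 0.76 -1.02 -0.43] t 1.4 q [-0.291  0.448  1.464 -0.     1.229  0.937]
shift tool m [0.0147 0.0009 0.0013] jaw yaw -70.36
pos [ 577.1 -132.3  141.2] toolx [-0.005  0.002 -1.   ] y [ 0.34  -0.94  -0.004] z [-0.94  -0.34   0.004] gap 0.4 F [ 0.9  -0.46  0.3 ] t 1.5 q [-2.870e-01  4.530e-01  1.465e+00  1.000e-03  1.229e+00  9.360e-01]
shift tool m [0.0112 0.0033 0.0018] jaw yaw -70.13
[284.71277109 228.41710183]
[ 84.46043383 212.84654518]
[ 49.38669509 114.23328623]
[-32.08097391 189.59964909]
```

View pics/w2.png

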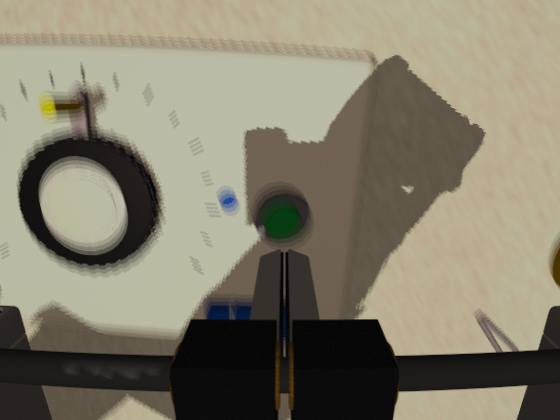

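>>> {"fn": "apply_moves", "kwargs": {
  "plan": [0,0,0,0,0,0,0,0,0,0,0,0,0,0]
}}

```text
clock: 1.75
eef_pos: [576.1, -137.3, 146.5]
eef_rot: [2.437, 1.569, -0.363]
wrist_force: [-0.6, -0.1, 1.0]
finger_gap: 0.6
```

```bash
python3 - <<'E'
from h import *
c,s=snap('wrist','w3.png');delta([576.5,-136,130],s=s)
for P in ([576.5,-136,82],[535.3,7.2,74.5],[605,27,105],[514,113,61]): print(w2px(c,s,P))
E
```

```text
pos [ 576.1 -137.3  146.5] toolx [ 0.001 -0.001 -1.   ] y [ 0.335 -0.942  0.001] z [-0.942 -0.335 -0.001] gap 0.6 F [-0.61 -0.08  1.04] t 1.75 q [-0.296  0.444  1.465 -0.     1.231  0.934]
shift tool m [ 0.0165 -0.0011 -0.0008] jaw yaw -70.43
[281.94886025 224.77690129]
[ 82.7417975  209.71548751]
[ 47.5959368 111.0182165]
[-33.05850588 187.02184425]
```

View pics/w3.png

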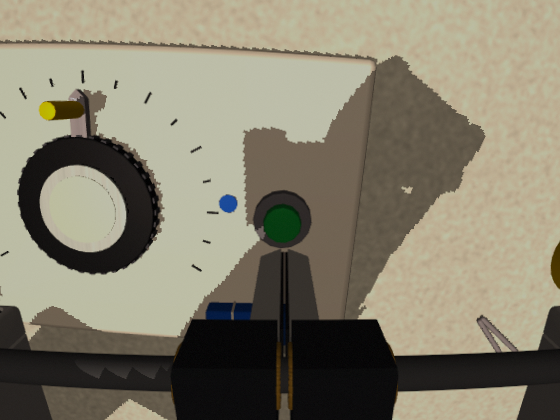

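The button top at (282,223) and the peg top at (47,111) match their projections to within about 2 px, so the tool is over the button. I'll go down.

>>> {"fn": "apply_moves", "kwargs": {
  "plan": [0,0,0,0.02,-0.001,-0.001,0,0,0,0,0.02,0,0,0,0,0,0,0.016,0,0,0,0,0,0,0,0,0,0,0,0,0,0.003,0,0,0]
}}

```text
clock: 2.42
eef_pos: [577.3, -135.3, 87.4]
eef_rot: [2.524, 1.569, -0.275]
wrist_force: [0.5, 0.4, 1.1]
finger_gap: 0.6
```

>>> {"fn": "apply_moves", "kwargs": {
  "plan": [0,0,0,0.002,0,0,0,0,0,0,0.002,0,0,0,0,0,0,0.002,0,0,0,0,0,0,0,0,0,0,0,0,0,0,0,0,0]
}}

```text
clock: 3.05
eef_pos: [577.0, -134.9, 80.7]
eef_rot: [2.564, 1.57, -0.235]
wrist_force: [0.4, 0.8, 2.2]
finger_gap: 0.7
```

>>> {"fn": "apply_moves", "kwargs": {
  "plan": [0,0,0,0.0015,0,0,0,0,0,0,0.0015,0,0,0,0,0,0,0.0005,0,0,0,0,0,0,0,0,0,0,0,0,0,0,0,0,0]
}}

```text
clock: 3.68
eef_pos: [577.0, -135.0, 77.1]
eef_rot: [2.552, 1.571, -0.247]
wrist_force: [0.6, -0.2, 3.9]
finger_gap: 0.4
```

>>> {"fn": "apply_moves", "kwargs": {
  "plan": [0,0,0,0.001,0,0,0,0,0,0,0.0005,0,0,0,0,0,0,0,0,0,0,0,0,0,0,0,0,0]
}}

```text
clock: 4.18
eef_pos: [577.1, -135.0, 76.2]
eef_rot: [2.51, 1.57, -0.289]
wrist_force: [-2.8, 0.6, 10.6]
finger_gap: 0.4
```

>>> {"fn": "apply_moves", "kwargs": {
  "plan": [0,0,0,-0.004,0,0,0,0,0,0,-0.012,0,0,0,0,0,0,-0.02,0,0,0,0,0,0,-0.014,0,0,0,0,0,0,0,0,0,0]
}}

```text
clock: 4.8
eef_pos: [577.2, -135.0, 126.4]
eef_rot: [2.518, 1.569, -0.281]
wrist_force: [-0.3, -0.1, -0.4]
finger_gap: 0.3
```

```bash
python3 - <<'E'
from h import *
delta([613.3,-0.4,125])
E
```

```text
pos [ 577.2 -135.   126.4] toolx [ 0.001 -0.    -1.   ] y [ 0.336 -0.942  0.001] z [-0.942 -0.336 -0.001] gap 0.3 F [-0.35 -0.09 -0.38] t 4.8 q [-0.292  0.466  1.483  0.     1.191  0.936]
shift tool m [ 0.0014 -0.1146 -0.0792] jaw yaw -70.36
```

>>> {"fn": "apply_moves", "kwargs": {
  "plan": [0,0,0,0,-0.038,-0.0264,0,0,0,0,0,-0.038,-0.0264,0,0,0,0,0,-0.0386,-0.0264,0,0.068,0,0,0,0,0,0,0,0,0,0,0,0,0]
}}

```text
clock: 5.42
eef_pos: [612.6, -0.0, 124.5]
eef_rot: [-0.294, 1.569, 3.123]
wrist_force: [0.4, -0.4, -1.0]
finger_gap: 0.3
```

>>> {"fn": "apply_moves", "kwargs": {
  "plan": [0,0,0,0,0,0,0,0,0,0,0,0,0,0]
}}

```text
clock: 5.68
eef_pos: [612.9, -0.9, 125.4]
eef_rot: [-0.19, 1.571, -3.056]
wrist_force: [0.0, 1.3, -0.3]
finger_gap: 0.2
```

```bash
python3 - <<'E'
from h import *
c,s=snap('wrist','w4.png');delta([613.3,-0.4,82],s=s)
for P in ([535.3,7.2,74.5],[605.6,27,105],[514,113,61],[605.6,27,70]): print(w2px(c,s,P))
E
```

```text
pos [612.9  -0.9 125.4] toolx [-0. -0. -1.] y [ 0.271 -0.962 -0.   ] z [-0.962 -0.271  0.   ] gap 0.2 F [ 0.    1.28 -0.29] t 5.675 q [-0.061  0.51   1.419 -0.     1.212  1.235]
shift tool m [ 0.0434 -0.0004 -0.0005] jaw yaw -74.25
[244.67024041 323.99812316]
[235.11733077 249.01885838]
[109.88409885 302.9485052 ]
[241.66684641 229.37537187]
```

View pics/w4.png

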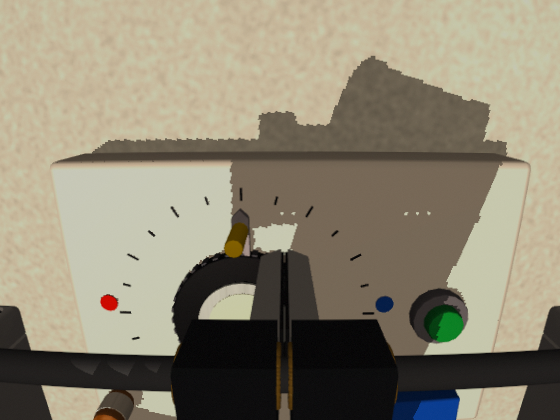

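The peg top at (235,249) and the red dot at (109,303) match their projections. The fingers are about 10 mm clear of the peg, so I'll go down beside it.

>>> {"fn": "apply_moves", "kwargs": {
  "plan": [0,0,0,0.015,0,0,0,0,0,0,0.015,0,0,0,0,0,0,0.012,0,0,0,0,0,0,0,0,0,0,0,0,0,0,0,0,0]
}}

```text
clock: 6.35
eef_pos: [613.2, -0.4, 83.8]
eef_rot: [2.909, 1.57, 0.042]
wrist_force: [-0.5, -0.1, -0.7]
finger_gap: 0.6
```

```bash
python3 - <<'E'
from h import *
delta(None)
# tool-frame shift per step delta (axes before / after turn), r=73,d=18.5
for dg in (4,5):
    a=np.radians(dg); r,d=73,18.5
    p=lambda th:r*np.array([np.cos(th),np.sin(th)])-d*np.array([-np.sin(th),np.cos(th)])
    v=p(a)-p(0); # at th=0: tool y=-t=-Y ; tool z=-u=-X
    print(dg,a.round(4),'before axes y,z',-v[1],-v[0])
E
```

```text
pos [ 6.132e+02 -4.000e-01  8.380e+01] toolx [ 0.  0. -1.] y [ 0.271 -0.962  0.   ] z [-0.962 -0.271 -0.   ] gap 0.6 F [-0.52 -0.07 -0.73] t 6.35 q [-0.06   0.557  1.452  0.     1.132  1.236]
4 0.0698 before axes y,z -5.1372876535144005 -1.1126704332334754
5 0.0873 before axes y,z -6.432767305881752 -1.3345942015291001
```

>>> {"fn": "apply_moves", "kwargs": {
  "plan": [0,0,0,0,-0.003,0,0,0,0,0,0,-0.003,0,0,0,0,0,0,-0.002,0,0,0,0,0,0,-0.002,0,0,0,0,0,0,0,0,0]
}}

```text
clock: 6.98
eef_pos: [610.2, 9.4, 83.5]
eef_rot: [-0.966, 1.571, 2.451]
wrist_force: [-0.4, 0.1, 0.1]
finger_gap: 0.3
```

>>> {"fn": "apply_moves", "kwargs": {
  "plan": [-0.07,0,0,0,-0.0051,-0.0011,0,-0.07,0,0,0,-0.0051,-0.0011,0,-0.07,0,0,0,-0.0051,-0.0011,0,-0.07,0,0,0,-0.0051,-0.0011,0,0,0,0,0,0,0,0]
}}

```text
clock: 7.6
eef_pos: [606.8, 29.9, 83.5]
eef_rot: [2.468, 1.571, -0.119]
wrist_force: [-0.0, -0.6, -0.5]
finger_gap: 0.3
```

```bash
cat >> h.py <<'E'
def arc(look=None):
    s=readout.read_state(); A=np.array([535.3,7.2]); Rm=R.from_euler('xyz',s['eef_rot']).as_matrix()
    th=np.arctan2(-Rm[1,2],-Rm[0,2]); p=s['eef_pos'][:2]-A
    print('pos',s['eef_pos'].round(1),'toolx z',Rm[2,0].round(4),'tool theta',np.degrees(th).round(1),'rad',(p@[np.cos(th),np.sin(th)]).round(1),'tang',(p@[-np.sin(th),np.cos(th)]).round(1),'F',s['wrist_force'].round(1),'q',s['joints'].round(2))
    if look: 
        c,s=snap('wrist',look)
        return c,s
E
python3 -c "
from h import *
arc('w5.png')"
```

```text
pos [606.8  29.9  83.5] toolx z -1.0 tool theta 31.8 rad 72.7 tang -18.4 F [-0.  -0.6 -0.5] q [-0.01  0.55  1.47 -0.    1.13  1.01]
```

View pics/w5.png

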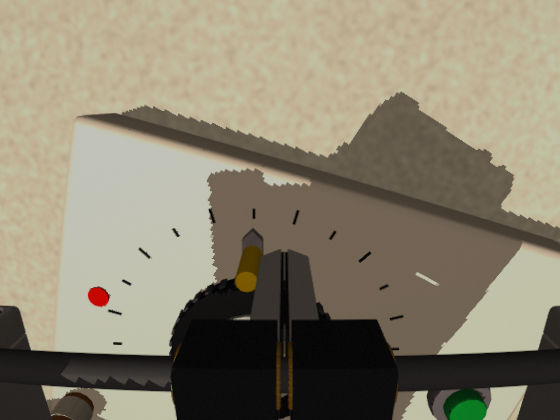

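The peg rides against the finger, with the radius and offset as planned. I'll continue along the arc.

>>> {"fn": "apply_moves", "kwargs": {
  "plan": [-0.07,0,0,0,-0.0051,-0.0011,0,-0.07,0,0,0,-0.0051,-0.0011,0,-0.07,0,0,0,-0.0051,-0.0011,0,-0.07,0,0,0,-0.0051,-0.0011,0,-0.07,0,0,0,-0.0051,-0.0011,0]
}}

```text
clock: 8.28
eef_pos: [595.0, 52.6, 83.6]
eef_rot: [2.167, 1.57, -0.07]
wrist_force: [1.9, -0.4, -0.1]
finger_gap: 0.5
```

>>> {"fn": "apply_moves", "kwargs": {
  "plan": [-0.07,0,0,0,-0.0051,-0.0011,0,-0.07,0,0,0,-0.0051,-0.0011,0,-0.07,0,0,0,-0.0051,-0.0011,0,-0.07,0,0,0,-0.0051,-0.0011,0,-0.07,0,0,0,-0.0051,-0.0011,0]
}}

```text
clock: 8.9
eef_pos: [575.8, 70.2, 83.6]
eef_rot: [2.113, 1.57, 0.226]
wrist_force: [1.3, 0.4, 0.6]
finger_gap: 0.5
```

>>> {"fn": "apply_moves", "kwargs": {
  "plan": [-0.07,0,0,0,-0.0051,-0.0011,0,-0.07,0,0,0,-0.0051,-0.0011,0,-0.07,0,0,0,-0.0051,-0.0011,0,-0.07,0,0,0,-0.0051,-0.0011,0,0,0,0,0,0,0,0]
}}

```text
clock: 9.52
eef_pos: [556.6, 78.7, 83.5]
eef_rot: [2.575, 1.571, 0.967]
wrist_force: [0.7, -0.5, -0.3]
finger_gap: 0.2
```

```bash

python3 -c "
from h import *
arc('w6.png'); snap('top','top6.png')
a=cv2.imread('pics/top6.png')[140:250,205:350]
cv2.imwrite('pics/top6c.png',cv2.resize(a,None,fx=5.4,fy=5.4,interpolation=cv2.INTER_CUBIC))
"
```

```text
pos [556.6  78.7  83.5] toolx z -1.0 tool theta 87.8 rad 72.2 tang -18.5 F [ 0.7 -0.5 -0.3] q [0.08 0.45 1.61 0.   1.08 0.11]
```

View pics/w6.png

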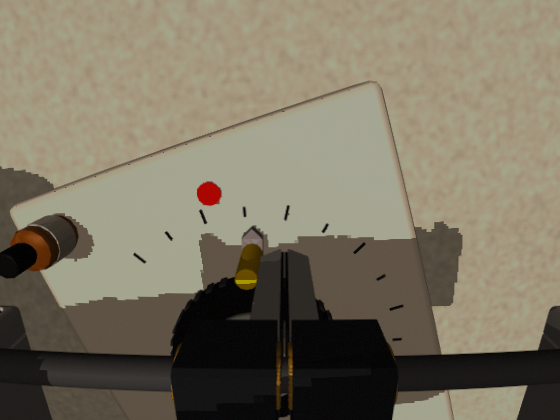

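```bash

python3 -c "
from h import *
a=cv2.imread('pics/w6.png')[170:310,180:330]
cv2.imwrite('pics/w6c.png',cv2.resize(a,None,fx=4,fy=4,interpolation=cv2.INTER_CUBIC))
"
```

```text
(no output)
```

View pics/w6c.png

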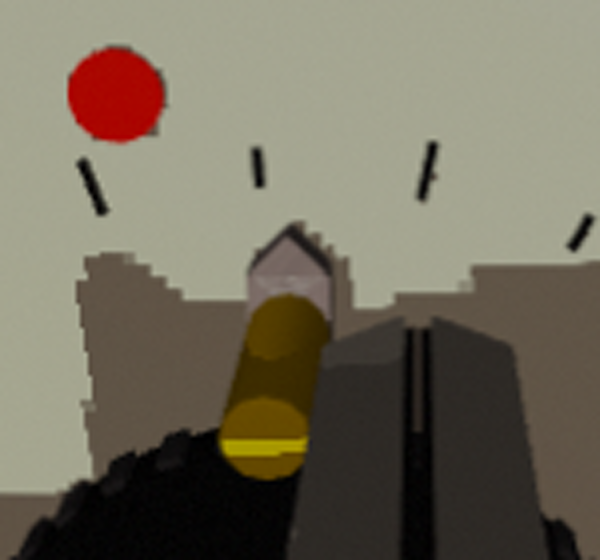

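View pics/top6c.png

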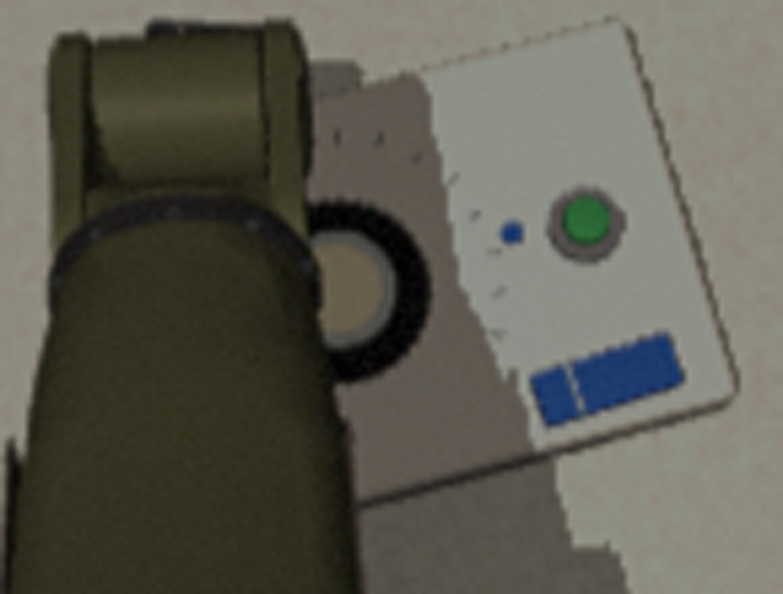

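```bash
cat >> h.py <<'E'
def ang(f,pts):
    c,s=load(f); A=np.array([535.3,7.2])
    for n,(u,v,z) in pts.items():
        w=px2w(c,s,(u,v),z)[:2]; print(n,w.round(1),'r',np.linalg.norm(w-A).round(1),'ang',np.degrees(np.arctan2(*(w-A)[::-1])).round(2))
E
python3 -c "
from h import *
ang('w6.png',dict(tip=(252.9,228.2,70),red=(209,193.6,61),peg=(245.9,279.4,105)))"
```

```text
tip [539.1  95.6] r 88.5 ang 87.56
red [514.1 114.5] r 109.4 ang 101.2
peg [537.7  81.6] r 74.4 ang 88.19
```

>>> {"fn": "apply_moves", "kwargs": {
  "plan": [-0.07,0,0,0,-0.0051,-0.0011,0,-0.07,0,0,0,-0.0051,-0.0011,0,-0.06,0,0,0,-0.0044,-0.001,0,-0.035,0,0,0,-0.0025,-0.0005,0,0,0,0,0,0,0,0]
}}

```text
clock: 10.25
eef_pos: [539.4, 81.5, 83.4]
eef_rot: [-1.647, 1.571, -3.02]
wrist_force: [0.8, -0.2, 0.6]
finger_gap: 0.6
```

```bash

python3 -c "
from h import *
arc('w7.png')
a=cv2.imread('pics/w7.png')[170:310,180:330]
cv2.imwrite('pics/w7c.png',cv2.resize(a,None,fx=4,fy=4,interpolation=cv2.INTER_CUBIC))
"
```

```text
pos [539.4  81.5  83.4] toolx z -1.0 tool theta 101.3 rad 72.1 tang -18.6 F [ 0.8 -0.2  0.6] q [ 0.08  0.42  1.66 -0.    1.06 -0.11]
```

View pics/w7c.png

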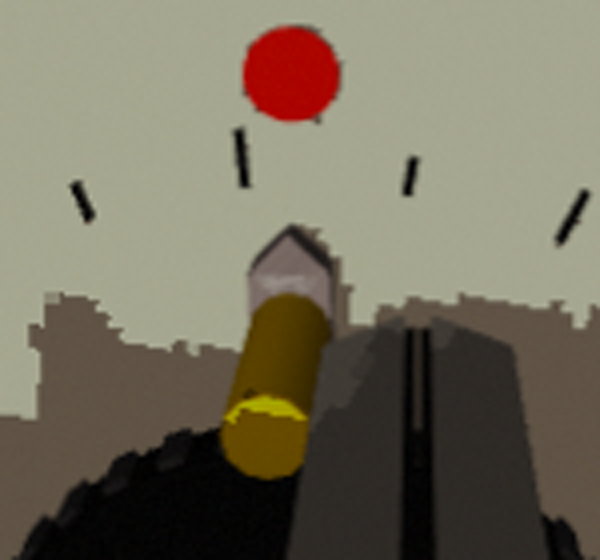

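The tip is at crop px (292,230), directly below the red dot at (292,75). I'll back off sideways and then rise.

>>> {"fn": "apply_moves", "kwargs": {
  "plan": [0,0,0,0,0.002,0,0,0,0,0,0,0.005,0,0,0,0,0,0,0.008,0,0,0,0,0,-0.03,0,0,0,0,0,0,-0.05,0,0,0]
}}

```text
clock: 10.92
eef_pos: [553.7, 84.6, 163.0]
eef_rot: [-1.691, 1.567, -3.063]
wrist_force: [0.7, -0.3, -0.2]
finger_gap: 0.6
```

>>> {"fn": "apply_moves", "kwargs": {
  "plan": [0,0,0,-0.03,0,0.03,0,0,0,0,0,0,0.03,0,0,0,0,0,0,0,0,0,0,0,0,0,0,0]
}}

```text
clock: 11.42
eef_pos: [566.0, 26.3, 193.1]
eef_rot: [-2.099, 1.57, 2.812]
wrist_force: [0.5, 0.8, 0.2]
finger_gap: 0.6
```

```bash

python3 -c "
from h import *
ang('w7.png',dict(tip=(252.9,228,70),red=(253,188.6,61)))
arc('w8.png');snap('scene','scene8.png')
a=cv2.imread('pics/scene8.png')[180:300,190:345]
cv2.imwrite('pics/scene8c.png',cv2.resize(a,None,fx=5,fy=5,interpolation=cv2.INTER_CUBIC))
"
```

```text
tip [518.3  94.1] r 88.6 ang 101.09
red [514.  114.5] r 109.3 ang 101.23
pos [566.   26.3 193.1] toolx z -1.0 tool theta 101.4 rad 12.6 tang -33.8 F [0.5 0.8 0.2] q [-0.02  0.35  1.49  0.    1.31 -0.22]
```

View pics/w8.png

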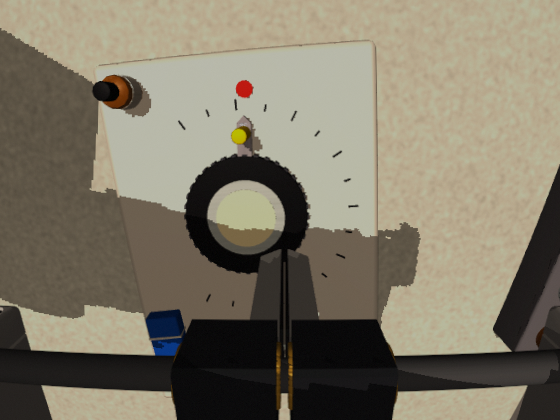

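View pics/scene8c.png

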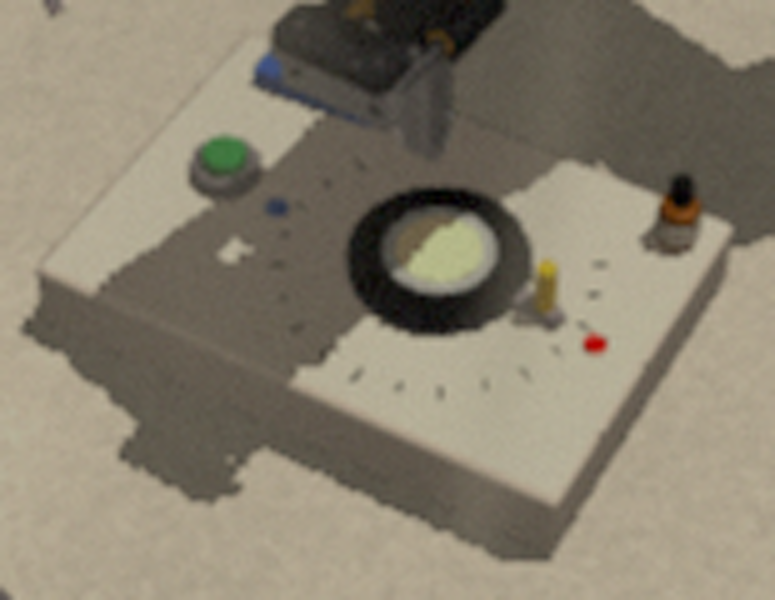

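The wrist view shows the window centre at (246,217), the tip at (244,118) and the red dot at (244,89), all in line. The button is back up, and the bottle and slide mailer haven't moved.

```bash
python3 -c "
from h import *
print(ticket.sign_off())"
```

```text
the job is handed in; nothing more can be done
None
```

The job is done and handed in at about 11.5 s of the 51 s allowed; the hand-in gave no verdict.

- **Lamp button:** I pressed it with the shut fingertips until it bottomed. The tip stood at z = 76.2 mm, and the wrist force was about 10.6 N against the 5 N spring. I then let it go, and the last scene picture shows it back up.
- **Iris lever:** I pushed the yellow peg with the outside of the shut fingers, about 86° anticlockwise. The wrist force stayed around 2 N or less at every reading. I then backed the fingers off sideways and raised them clear.
- **Last checks:** Just before backing off, the lever tip measured 101.1° and the red dot 101.2° about the iris axis. That is about 0.3 mm off the dot's centre, where 7 mm is allowed. After backing off, the wrist picture still showed axis, tip and dot in line. The robot touches nothing, and the bottle and slide mailer look unmoved. I did not check the other loose items in the final picture, but the arm never came close to them.

No check failed or disagreed. The top and scene cameras differed by 1–3 mm on the stand's main points and by up to about 14 mm at one far corner, which I did not use.

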